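Pin a filter housing and hold its bayonet lid at the half-way vent position

ROBOT

A 7-joint arm with a two-finger parallel gripper is mounted at the origin on the work surface. World frame = base frame: x ahead of the robot, y to its left, z up, the work surface at z = 0. Lengths are in m, angles in rad, forces in N, time in s.
With the tool pointing down it reaches from about 0.4 to 0.875 m from the base axis. Payload 19.3 kg.
Tool frame: the origin (TCP) lies on the centre line of the jaws, within the pads' length; the fingertips stand 19 mm ahead of it and the grasp point (between the pads) is the TCP (bot.nose_length is the distance from the TCP to the fingertips, in m); y points along the fingers, z is the direction in which the jaws open and shut, and the axes are right-handed (so a half turn about y gives the same grasp; the last joint's range is limited). The gripper opens to 85 mm and grips with 20 to 120 N. Pads are 22 mm wide; open, the fingers measure 114 mm over their backs; the gripper's body (76 mm by 85 mm) begins 54 mm behind the grasp point. The pads swing forward as they close: fully open they stand 13 mm farther back than shut.
Start: joints at [1.072, 0.521, -0.036, 1.599, 0.021, 1.021, -0.113], TCP at [0.26, -0.568, 0.229] pointing down, gripper open.
Joint ranges: [-2.91, 2.91], [-0.3, 2.13], [-1.5, 1.42], [0.17, 2.43], [-1.26, 4.41], [0.16, 1.93], [-2.52, 2.52]. Speed limits (rad/s): [1.89, 1.89, 2.39, 2.39, 3.01, 3.01, 3.01].

INTERFACE

Orientations are given as [roll, pitch, yaw] about the fixed x, y, z axes, in that order (R = Rz(yaw) Ry(pitch) Rx(roll)).
In Python, from workcell import observe, cams, workorder, bot gives the robot as it stands. The module is installed in compiled form; this text tells all that it offers.
- The arm moves only by the tool apply_moves, never from a script. Its arguments are lists of equal length, an entry for each row: "jaw": the opening, from -1 (shut) to 1 (fully open), so that 0 is half open; "translation": the shift along the world's x, y, z in m, a list of three; "angular": the turn, a rotation vector about the world's x, y, z in degrees, a list of three. In form: {"jaw": [jaw, ...], "translation": [[x, y, z], ...], "angular": [[ax, ay, az], ...]}. A call has 1 to 5 rows; each row is the pose to reach, as a shift and turn from the pose commanded when the call began; what a row does not reach only later rows make up. A row lasts 1/10 s, in which the tool goes at most 50 mm and 8.59 degrees, less where a joint would pass 70% of its speed; a pose out of reach is approached as far as the arm can. A call with a gripper value outside its range is refused whole. The fingers move at their own pace and stop on an object; "newtons" is the grip in N (left out, the last holds). Time passes only in rows, so rows that repeat a pose let the fingers close. It gives the time, the measured TCP pose, the force and the opening at its end, in the units of the state.
- observe(): the state, without advancing time (a new reading comes with each control period).
- cams.grab_frame(name): name is "side" or "top" or "wrist"; returns a dict with "pixels" (400x640x3 uint8, red, green, blue), "mtx" (3x3 intrinsics, pixels), "R" (3x3) and "t" (3): a world point X has camera coordinates R X + t. Camera axes: x right, y down, z forward; pixel columns grow to the right and rows downward; lengths in m; the calibration is good to about 2 mm. A picture is of the moment at which its call begins. There is no depth.
- workorder.job_done(): hands the job in, once; it reports no verdict.
The state is a dict: "clock": time; "qpos": joint angles; "qd": joint speeds; "joint_efforts": joint torques, N m; "position": TCP position; "tool_rot": TCP orientation; "force": force on the tool from outside, world axes, zero at the start; "moment": the same for the moment, N m; "grip_width": finger opening in m.
Only numpy, scipy, OpenCV 4.12 (cv2) and the standard library are available. Lean on these libraries where they do the work, as an engineer would, in place of code of your own. Each camera call takes 0.05 s, during which the arm holds its last target. There are 200 camera calls.

TASK

First take the steel locating pin out of its wooden block and push it fully home through the hole in the filter housing's ear into the fixture plate below, so that the housing cannot turn. Then set the grey plastic bayonet lid flat into the housing with its two lugs through the two slots, and turn it clockwise (seen from above) only half way to its lock, that is by about 45 degrees, without letting the lock click. Finish while still gripping the lid there, with the pin left in its hole and the other stock on the bench left where it is.

Things in the scene. Friction and masses are not known exactly. Their poses are not given: they have to be found in the camera images.
- fixture: dark steel fixture plate fixed to the bench, 30 mm thick, 170 x 120 mm, carrying the aluminium filter housing. Origin on the underside (bench level, z = 0), on the vertical axis of the housing; the plate reaches from 60 mm behind the origin to 110 mm ahead of it along its x. Its x axis points from the housing's axis to the pin hole.
- fixture_hole (a point): mouth of the pin hole in the fixture's plate, at the plate's top face (30 mm above the bench), 72 mm from the housing's axis; 13.5 mm wide, goes right through the plate.
- housing_eye (a point): centre of the upper mouth of the hole in the housing's ear (tongue at its foot, 12 mm thick, 34 mm wide, top 42 mm above the bench); 13.5 mm wide, small chamfer, straight above the fixture's hole. Until pinned the housing can turn stiffly (about 0.08 N m) by up to 0.25 rad either way; it starts with both holes in line.
- housing_mouth (a point): centre of the open top of the aluminium filter housing (cup 83 mm outside, foot 92 mm, rim 87 mm above the bench). z axis up; the x axis runs through the two entry slots for the lugs (at +x, towards the ear, and at -x), marked by ribs outside the wall. A 5 mm thick lip narrows the mouth to 54 mm; the slots are 18.5 mm wide and reach out to 69 mm across. The lugs turn below the lip.
- lock (a joint): brass spring nose in the housing under the lugs' path (brass stub outside the wall), travel down in m: 0 untouched; over 0.0015 is the click. Seen from above the lid turns clockwise from the slots (0 degrees) to a stop at about 103 degrees; a lug meets the nose from about 64 degrees and is over it at 84. Anticlockwise it stops at about 17 degrees.
- lid_center (a point): centre of the grey plastic bayonet lid, half-way up (25.5 mm above its underside). It stands upright on the bench, 51 mm tall: plug 48 mm across and 13 mm tall with two lugs at its foot (along +x and -x, 10 mm wide, 6 mm tall, 63 mm across the tips), flange 72 mm across, 6 mm thick, then a grip bar. Seated, the flange lies on the rim and this point is 12.5 mm above the rim.
- lid_grip (a point): centre of the grip bar on top of the lid, 35 mm above the lid's underside: straight bar 14 mm wide (along y), 60 mm long (along x), 32 mm tall, its ends over the two lugs. The lid is the same after half a turn. Seated it can lift 2 mm before the lugs meet the lip. Mass 0.12 to 0.2 kg.
- pin_head (a point): centre of the round steel head of the locating pin, 18 mm across and 30 mm tall, upright; the shaft below is 10 mm thick and 34 mm long with a tapered tip. This point is 49 mm above the tip. Home, the head's shoulder rests on the ear. Mass 60 g.
- pin_tip (a point): lower end of the locating pin; fully home it is 8 mm above the bench.
- rack: wooden block, 70 x 70 x 45 mm, fixed to the bench, in whose central 13.5 mm hole the pin stands at the start, its head's shoulder on the block's top. Origin at the centre of its underside.
- bearing: bystander: steel ball bearing lying flat, ring 52 mm across and 15 mm tall; origin at the underside's centre
- grease: bystander: grey tin can, 52 mm across, 90 mm tall; origin at the underside's centre
- carton: bystander: small cardboard box, 60 x 90 x 50 mm; origin at the underside's centre
- bush: bystander: brass bush, ring 44 mm across and 30 mm tall; origin at the underside's centre
- wrench: bystander: steel wrench lying flat; origin at the underside's centre
- roller: bystander: white plastic roller standing on end, 40 mm across, 60 mm tall; origin at the underside's centre
- parcel: bystander: flat paper-wrapped parcel, 100 x 70 x 35 mm; origin at the underside's centre
Mind the look-alikes: they are no part of the job. What is shaped like the part that bears lid_center but purple or red is not meant.

How it is judged:
By the outcome, as a careful person would: the job done as asked, in the order asked, and still so for the second after the job is handed in, while the arm keeps its last pose, push and grip.
It also fails if it takes over 72 s, if anything falls off the work surface, if the arm or the gripper's body presses on something with over 40 N, if the wrist force passes 120 N, or if a joint passes its speed limit or range.

## Working session

There is one attempt and no reset: what is moved stays moved. The work goes in short steps, Python scripts to look and compute and a tool call to move; the robot and the scene stay as the last step left them, time stands still between calls to the robot, and variables do not carry over. Pictures are saved under pics/ and viewed, about 8 in all and at most 12, crops included, and the job is handed in when it is done.

Besides the shell and the picture viewer there is one more tool, called after "Request:" by a JSON object that holds its "fn" and its "kwargs", one argument or row to a line. apply_moves: Moves the arm, as the interface text tells. Its arguments: {"type":"object","properties":{"jaw":{"type":"array"},"translation":{"type":"array"},"angular":{"type":"array"},"newtons":{"type":"number"}},"required":["jaw","translation","angular"]}

```bash
mkdir -p pics
cat > h.py <<'E'
import numpy as np, cv2
from workcell import observe, cams, workorder, bot
def grab(n, save=None):
    f=cams.grab_frame(n)
    np.savez(f'{n}.npz',**{k:np.array(f[k]) for k in('pixels','mtx','R','t')})
    if save: cv2.imwrite('pics/'+save,cv2.cvtColor(np.array(f['pixels']),cv2.COLOR_RGB2BGR))
    return f
def load(n): return dict(np.load(f'{n}.npz'))
def ray(f,u,v):
    R,t=np.array(f['R']),np.array(f['t']); d=R.T@np.linalg.inv(np.array(f['mtx']))@np.array([u,v,1.]); return -R.T@t,d
def onz(f,u,v,z):
    c,d=ray(f,u,v); return c+d*(z-c[2])/d[2]
def proj(f,X):
    p=np.array(f['mtx'])@(np.array(f['R'])@np.array(X)+np.array(f['t'])); return p[:2]/p[2]
def two(f1,p1,f2,p2):
    c1,d1=ray(f1,*p1);c2,d2=ray(f2,*p2);d1/=np.linalg.norm(d1);d2/=np.linalg.norm(d2)
    s=np.linalg.lstsq(np.c_[d1,-d2],c2-c1,rcond=None)[0];a=c1+s[0]*d1;b=c2+s[1]*d2
    return (a+b)/2,np.linalg.norm(a-b)
E
python3 - <<'E'
from h import *
import numpy as np
np.set_printoptions(precision=4,suppress=True)
a=grab('top','top0.png');b=grab('side','side0.png')
for f in(a,b): print(f['mtx'],ray(f,320,200))
print(observe(), bot.nose_length)
E
```

```text
[[390.3436   0.     318.5617]
 [  0.     390.3436 201.5349]
 [  0.       0.       1.    ]] (array([0.3972, 0.0019, 1.3583]), array([ 0.1387, -0.0141, -0.9903]))
[[394.156    0.     320.1482]
 [  0.     394.156  205.053 ]
 [  0.       0.       1.    ]] (array([0.4743, 0.8642, 0.8413]), array([ 0.0938, -0.7612, -0.6418]))
{'clock': 0.1, 'qpos': array([ 1.0718,  0.522 , -0.0363,  1.5999,  0.0212,  1.0211, -0.1128]), 'qd': array([-0.0031, -0.0018,  0.    , -0.0004, -0.0008, -0.0003,  0.0003]), 'joint_efforts': array([  0.0034, -92.8495,   1.9843, -37.0532,   0.0181,   0.0055,
         0.    ]), 'position': array([ 0.2597, -0.5682,  0.2285]), 'tool_rot': array([-1.5718, -0.0001, -2.7128]), 'force': array([0.2792, 0.6016, 0.3536]), 'moment': array([-0.0725, -0.0042, -0.0314]), 'grip_width': 0.08541671893733666} 0.019
```

View pics/top0.png

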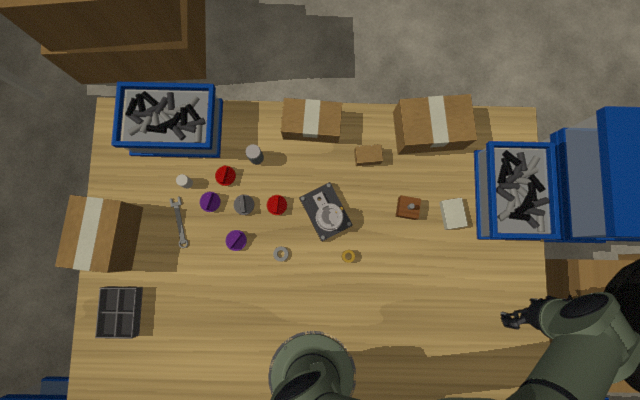

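View pics/side0.png

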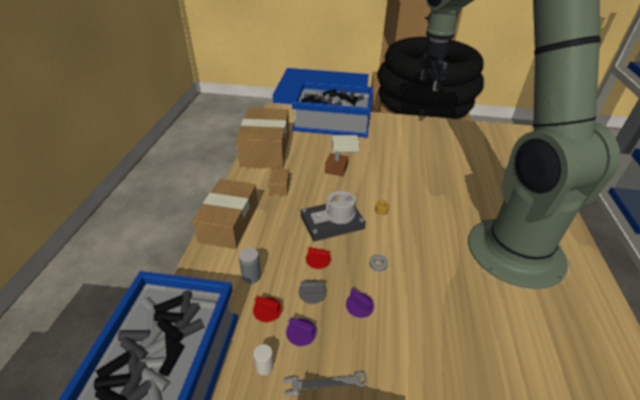

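Top view: the grey lid is at (244,205). Its look-alikes are purple at (209,202) and (236,240), and red at (226,175) and (277,205); the grey can at (254,154) is round and tall. The rack with the pin is at (410,207). The fixture and housing are at (326,212), with the ear toward the upper left. Next, a close crop and measurements.

Run:
```python
from h import *
np.set_printoptions(precision=4,suppress=True)
a=load('top');b=load('side')
A=cv2.cvtColor(a['pixels'],cv2.COLOR_RGB2BGR);B=cv2.cvtColor(b['pixels'],cv2.COLOR_RGB2BGR)
def c(I,u,v,w=24,k=400):return cv2.resize(I[v-w*3//4:v+w*3//4,u-w:u+w],(k,k*3//4),interpolation=cv2.INTER_CUBIC)
cv2.imwrite('pics/crops.png',np.vstack([np.hstack([c(A,244,205),c(A,410,207)]),np.hstack([c(A,326,212,36),c(B,335,210,40)])]))
for n,u,v,z in[('lid',244,205,.04),('rack',410,207,.06),('house',329,216,.087),('eye',320,199,.042)]: print(n,onz(a,u,v,z))
```

```text
lid [0.5593 0.241  0.04  ]
rack [ 0.5616 -0.3194  0.06  ]
house [ 0.523  -0.0465  0.087 ]
eye [ 0.585  -0.0167  0.042 ]
```

View pics/crops.png

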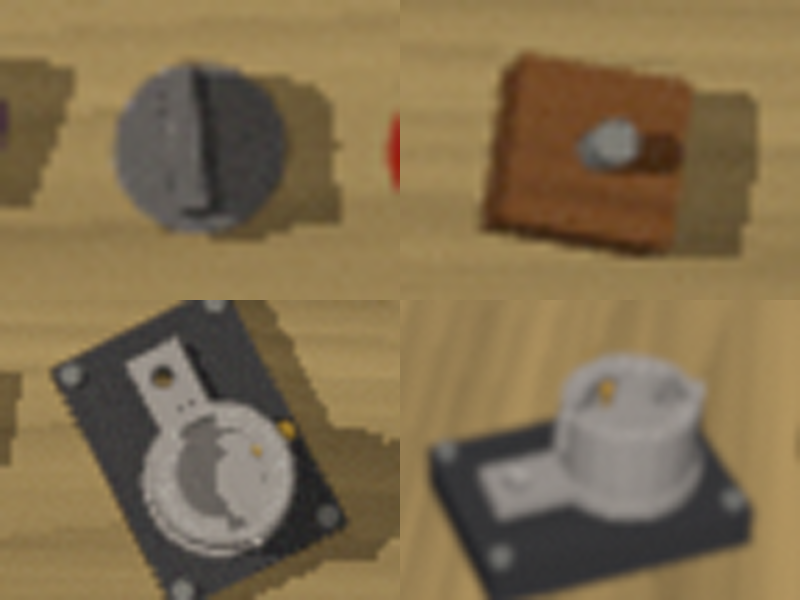

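Refined pixels from the crops: the grey lid centre is at (244,204.6) with its bar roughly along world x, the pin head top is at (411.8,205.8), and the eye is at (319.2,198.9). The choices are the grey bayonet lid and the pin in the brown block. I'm moving above the pin now.

Run:
```python
from h import *
a=load('top')
for n,u,v,z in[('lid flange',244,204.6,.019),('pin top',411.8,205.8,.075),('house',329.2,216.5,.087),('eye',319.2,198.9,.042)]: print(n,onz(a,u,v,z))
```

```text
lid flange [0.56330955 0.24484477 0.019     ]
pin top [ 0.56385514 -0.3217336   0.075     ]
house [ 0.52141336 -0.04721156  0.087     ]
eye [ 0.5853044  -0.01395362  0.042     ]
```

Request:
{"fn": "apply_moves", "kwargs": {
  "jaw": [1, 1, 1, 1, 1],
  "translation": [
    [0.035, 0.03, 0.01],
    [0.07, 0.06, 0.01],
    [0.105, 0.09, 0.01],
    [0.14, 0.12, 0.01],
    [0.175, 0.15, 0.01]
  ],
  "angular": [
    [0, 0, 0],
    [0, 0, 0],
    [0, 0, 0],
    [0, 0, 0],
    [0, 0, 0]
  ]
}}

```text
clock: 0.6
position: [0.4359, -0.4169, 0.2388]
tool_rot: [-1.571, -0.0, -2.713]
force: [1.3, -0.0, 0.9]
grip_width: 0.0853
```

Request:
{"fn": "apply_moves", "kwargs": {
  "jaw": [1, 1, 1, 1, 1],
  "translation": [
    [0.03, 0.025, 0],
    [0.06, 0.05, 0],
    [0.09, 0.075, 0],
    [0.115, 0.095, 0],
    [0.115, 0.095, 0]
  ],
  "angular": [
    [0, 0, 0],
    [0, 0, 0],
    [0, 0, 0],
    [0, 0, 0],
    [0, 0, 0]
  ]
}}

```text
clock: 1.1
position: [0.5532, -0.319, 0.2384]
tool_rot: [-1.573, 0.002, -2.707]
force: [0.0, -0.2, -0.4]
grip_width: 0.0855
```

Run:
```python
from h import *
np.set_printoptions(precision=4,suppress=True)
f=grab('wrist','w1.png');s=observe();print(s['position'],s['tool_rot'],s['force'],f['mtx'],ray(f,320,200))
print(proj(f,s['position']))
```

```text
[ 0.5511 -0.3214  0.2384] [-1.5719  0.0001 -2.7094] [-0.2564 -0.2886 -0.0255] [[276.1971   0.     322.2583]
 [  0.     276.1971 204.2654]
 [  0.       0.       1.    ]] (array([ 0.6294, -0.2832,  0.3842]), array([-0.2876, -0.1212, -0.9502]))
[325.8265 261.8596]
```

View pics/w1.png

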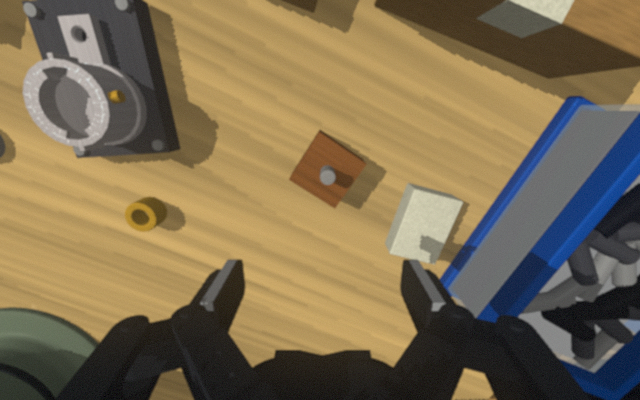

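The wrist view shows the pin head at about (328,176) in its brown block, clear of everything else. The housing is at the upper left.

Run:
```python
from h import *
np.set_printoptions(precision=4,suppress=True)
f=load('wrist');a=load('top')
I=f['pixels'][155:200,305:350].astype(int)
m=(abs(I[...,0]-I[...,2])<22)&(I.max(2)>70)
n,l,st,c=cv2.connectedComponentsWithStats(m.astype('uint8'))
for i in range(1,n):
  if st[i,4]>20: print(st[i]+np.array([305,155,0,0,0]),c[i]+[305,155], onz(f,*(c[i]+[305,155]),.062))
print('top-only',onz(f,328,174,.075),'tri',two(f,(327.5,174.5),a,(411.8,205.8)))
print('eye',onz(f,78,33,.042))
cv2.imwrite('pics/c2.png',cv2.resize(cv2.cvtColor(f['pixels'][150:210,290:370],cv2.COLOR_RGB2BGR),(400,300),interpolation=cv2.INTER_CUBIC))
```

```text
[321 166  14  18 210] [327.2857 174.781 ] [ 0.5642 -0.319   0.062 ]
top-only [ 0.568  -0.3179  0.075 ] tri (array([ 0.5653, -0.3204,  0.0707]), np.float64(0.005031679496990073))
eye [ 0.5882 -0.0099  0.042 ]
```

View pics/c2.png

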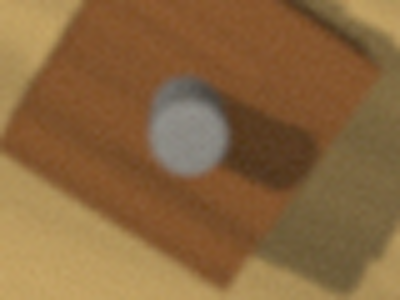

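Request:
{"fn": "apply_moves", "kwargs": {
  "jaw": [1, 1, 1, 1, 1],
  "translation": [
    [0.007, 0.001, -0.04],
    [0.013, 0.001, -0.08],
    [0.013, 0.001, -0.12],
    [0.013, 0.001, -0.15],
    [0.013, 0.001, -0.168]
  ],
  "angular": [
    [0, 0, 0],
    [0, 0, 0],
    [0, 0, 0],
    [0, 0, 0],
    [0, 0, 0]
  ]
}}

```text
clock: 1.65
position: [0.5607, -0.323, 0.0682]
tool_rot: [-1.573, -0.003, -2.714]
force: [1.1, -0.5, 0.2]
grip_width: 0.0853
```

Request:
{"fn": "apply_moves", "kwargs": {
  "jaw": [0.2, -0.4, -1, -1, -1],
  "translation": [
    [0, 0, 0],
    [0, 0, 0],
    [0, 0, 0],
    [0, 0, 0],
    [0, 0, 0]
  ],
  "angular": [
    [0, 0, 0],
    [0, 0, 0],
    [0, 0, 0],
    [0, 0, 0],
    [0, 0, 0]
  ],
  "newtons": 40
}}

```text
clock: 2.15
position: [0.5631, -0.3224, 0.0721]
tool_rot: [-1.57, 0.001, -2.713]
force: [-15.1, 21.5, 57.4]
grip_width: 0.0123
```

Request:
{"fn": "apply_moves", "kwargs": {
  "jaw": [-1, -1, -1, -1, -1],
  "translation": [
    [0, 0, 0],
    [0, 0, 0],
    [0, 0, 0],
    [0, 0, 0],
    [0, 0, 0]
  ],
  "angular": [
    [0, 0, 0],
    [0, 0, 0],
    [0, 0, 0],
    [0, 0, 0],
    [0, 0, 0]
  ]
}}

```text
clock: 2.65
position: [0.5638, -0.322, 0.0729]
tool_rot: [-1.57, 0.002, -2.712]
force: [-3.6, 6.1, 19.0]
grip_width: -0.0001
```

Run:
```python
from h import *
np.set_printoptions(precision=4,suppress=True)
f=grab('wrist','w2.png');s=observe();print(s['position'],s['tool_rot'],s['force'],s['grip_width'])
for z in(.015,0,-.019): print(proj(f,s['position']+[0,0,z]))
```

```text
[ 0.5639 -0.322   0.0729] [-1.5697  0.0019 -2.7124] [-3.5444  6.6384 19.8993] 0.00028902891615553304
[323.8436 271.6599]
[323.7103 257.7054]
[323.5711 243.1293]
```

View pics/w2.png

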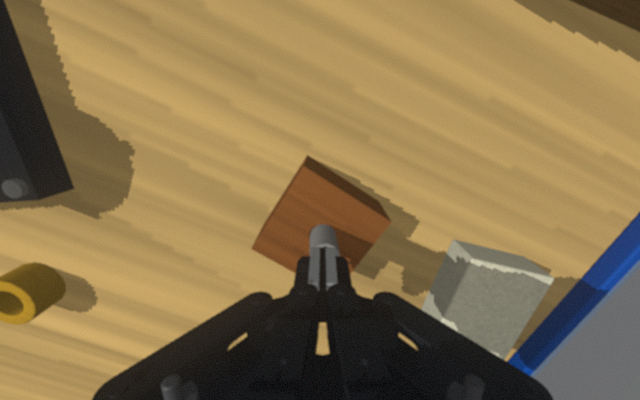

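Run:
```python
from h import *
np.set_printoptions(precision=4,suppress=True)
f=load('wrist');a=grab('top');b=grab('side')
W=cv2.resize(cv2.cvtColor(f['pixels'][150:300,240:400],cv2.COLOR_RGB2BGR),(640,600),interpolation=cv2.INTER_CUBIC)
B=cv2.cvtColor(np.array(b['pixels']),cv2.COLOR_RGB2BGR)
s=observe();p=proj(b,s['position']).astype(int);print(p)
S=cv2.resize(B[100:200,p[0]-20:p[0]+30],(300,600))
cv2.imwrite('pics/c3.png',cv2.resize(np.hstack([W,S]),(780,500)))
```

```text
[337 151]
```

View pics/c3.png

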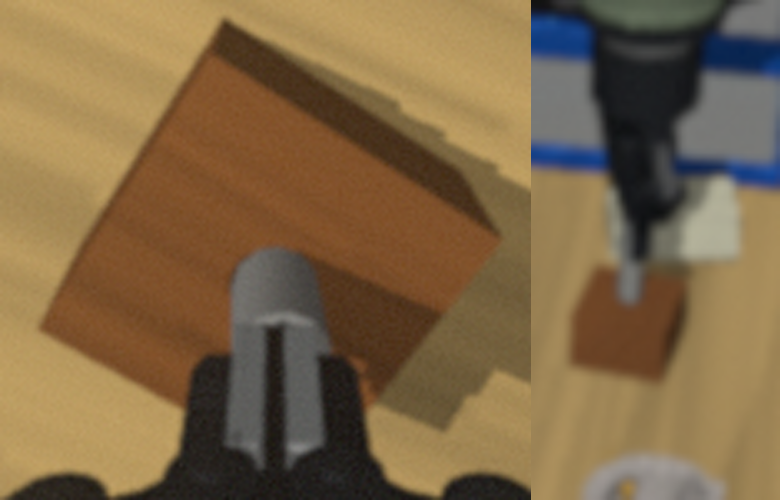

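Request:
{"fn": "apply_moves", "kwargs": {
  "jaw": [-1, -1, -1, -1, -1],
  "translation": [
    [0, 0, 0.03],
    [0, 0, 0.06],
    [0, 0, 0.08],
    [0, 0, 0.08],
    [0, 0, 0.08]
  ],
  "angular": [
    [0, 0, 0],
    [0, 0, 0],
    [0, 0, 0],
    [0, 0, 0],
    [0, 0, 0]
  ]
}}

```text
clock: 3.3
position: [0.5629, -0.3225, 0.1515]
tool_rot: [-1.57, 0.001, -2.713]
force: [0.1, 0.9, -0.5]
grip_width: 0.0003
```

Run:
```python
from h import *
np.set_printoptions(precision=4,suppress=True)
f=grab('wrist','w3.png');a=grab('top');b=grab('side')
def col(f): return cv2.cvtColor(np.array(f['pixels']),cv2.COLOR_RGB2BGR)
s=observe();print(s['position'],s['tool_rot'],s['force'],s['grip_width'])
p=s['position']
for z in(0,-.019): print(proj(f,p+[0,0,z]),proj(b,p+[0,0,z]),proj(a,p+[0,0,z]))
W=col(f);S=cv2.resize(col(b)[110:180,310:370],(300,350),interpolation=cv2.INTER_CUBIC);T=cv2.resize(col(a)[185:230,390:435],(300,300),interpolation=cv2.INTER_CUBIC)
W=cv2.resize(W[100:340,200:440],(500,500))
cv2.imwrite('pics/c4.png',np.hstack([W[:500],np.vstack([S[:300],T])[:500] if 0 else cv2.resize(np.vstack([S,T]),(230,500))]))
```

```text
[ 0.5624 -0.3222  0.1502] [-1.5718 -0.0008 -2.7128] [0.6142 0.1703 0.2716] -0.00018383785311988648
[322.9287 257.1342] [338.7139 132.6914] [417.959  203.2828]
[322.875  242.6891] [338.4239 137.511 ] [416.3733 204.0596]
```

View pics/c4.png

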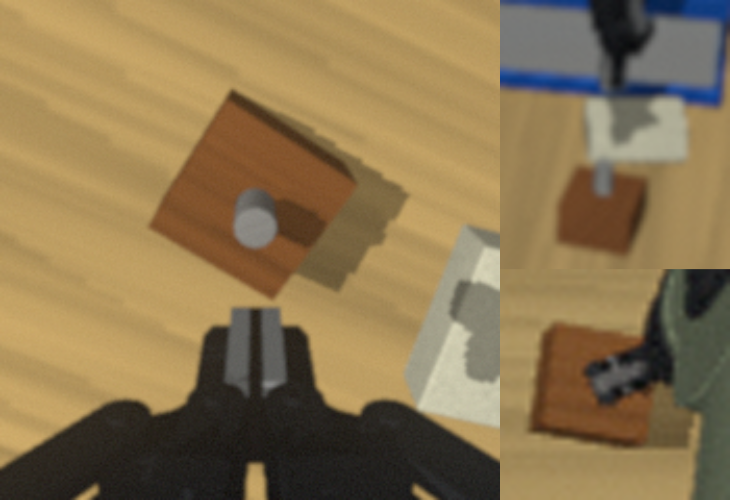

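Run:
```python
from h import *
np.set_printoptions(precision=4,suppress=True)
f=load('wrist');p=observe()['position'];yaw=observe()['tool_rot'][2]
ex=-np.array([np.cos(yaw),np.sin(yaw),0]); print(ex)
for x in(-.011,0,.011):
  print(x,[ (z,proj(f,p+ex*x+[0,0,z]).round(1)) for z in(-.019,-.01,0,.01)])
I=f['pixels'][180:230,300:345].astype(int)
m=(abs(I[...,0]-I[...,2])<25)&(I.max(2)>115)
n,l,st,c=cv2.connectedComponentsWithStats(m.astype('uint8'))
for i in range(1,n):
  if st[i,4]>40: print(st[i]+np.array([300,180,0,0,0]),[onz(f,*(c[i]+[300,180]),z) for z in(.075,)],c[i]+[300,180])
print('face',onz(f,322.4,210.4,.075),proj(f,[.5639,-.3217,.075]))
```

```text
[ 0.9095  0.4158 -0.    ]
-0.011 [(-0.019, array([322.9, 257.2])), (-0.01, array([322.9, 264.2])), (0, array([322.9, 272.9])), (0.01, array([323. , 282.5]))]
0 [(-0.019, array([322.9, 242.7])), (-0.01, array([322.9, 249.2])), (0, array([322.9, 257.1])), (0.01, array([323. , 266.1]))]
0.011 [(-0.019, array([322.9, 227.6])), (-0.01, array([322.9, 233.5])), (0, array([322.9, 240.7])), (0.01, array([323. , 248.8]))]
[313 200  19  19 296] [array([ 0.5655, -0.3198,  0.075 ])] [321.6486 208.5304]
face [ 0.5643 -0.321   0.075 ] [322.9157 211.0512]
```

The images and the contact agree: shut fingertips sit about 2 mm above the reported TCP, not 19 mm ahead of it. They closed over the top of the head, and the pin is still upright in the block. I'll regrip 20 mm deeper.

Request:
{"fn": "apply_moves", "kwargs": {
  "jaw": [1, 1, 1, 1, 1],
  "translation": [
    [0.002, 0.001, 0],
    [0.002, 0.001, 0],
    [0.002, 0.001, 0],
    [0.002, 0.001, 0],
    [0.002, 0.001, -0.03]
  ],
  "angular": [
    [0, 0, 0],
    [0, 0, 0],
    [0, 0, 0],
    [0, 0, 0],
    [0, 0, 0]
  ]
}}

```text
clock: 3.95
position: [0.5667, -0.3225, 0.1238]
tool_rot: [-1.566, 0.004, -2.713]
force: [1.0, -0.8, -0.4]
grip_width: 0.0724
```

Request:
{"fn": "apply_moves", "kwargs": {
  "jaw": [1, 1, 1, 1, 0],
  "translation": [
    [0, 0, -0.025],
    [0, 0, -0.05],
    [0, 0, -0.073],
    [0, 0, -0.073],
    [0, 0, -0.073]
  ],
  "angular": [
    [0, 0, 0],
    [0, 0, 0],
    [0, 0, 0],
    [0, 0, 0],
    [0, 0, 0]
  ]
}}

```text
clock: 4.45
position: [0.5649, -0.3215, 0.0484]
tool_rot: [-1.571, -0.0, -2.713]
force: [0.1, -0.6, 0.5]
grip_width: 0.0731
```

Request:
{"fn": "apply_moves", "kwargs": {
  "jaw": [-0.4, -0.7, -1, -1, -1],
  "translation": [
    [0, 0, 0],
    [0, 0, 0],
    [0, 0, 0],
    [0, 0, 0],
    [0, 0, 0]
  ],
  "angular": [
    [0, 0, 0],
    [0, 0, 0],
    [0, 0, 0],
    [0, 0, 0],
    [0, 0, 0]
  ],
  "newtons": 50
}}

```text
clock: 4.95
position: [0.5651, -0.3216, 0.0488]
tool_rot: [-1.57, 0.0, -2.713]
force: [-2.7, 1.2, 7.9]
grip_width: 0.0162
```

Request:
{"fn": "apply_moves", "kwargs": {
  "jaw": [-1, -1, -1, -1, -1],
  "translation": [
    [0, 0, 0],
    [0, 0, 0.02],
    [0, 0, 0.05],
    [0, 0, 0.09],
    [0, 0, 0.12]
  ],
  "angular": [
    [0, 0, 0],
    [0, 0, 0],
    [0, 0, 0],
    [0, 0, 0],
    [0, 0, 0]
  ]
}}

```text
clock: 5.45
position: [0.5651, -0.3216, 0.1704]
tool_rot: [-1.57, 0.001, -2.713]
force: [-0.1, 0.2, -0.8]
grip_width: 0.0164
```

Request:
{"fn": "apply_moves", "kwargs": {
  "jaw": [-1, -1, -1, -1, -1],
  "translation": [
    [0.002, 0.045, 0],
    [0.004, 0.09, 0],
    [0.006, 0.135, 0],
    [0.008, 0.18, 0],
    [0.01, 0.225, 0]
  ],
  "angular": [
    [0, 0, 0],
    [0, 0, 0],
    [0, 0, 0],
    [0, 0, 0],
    [0, 0, 0]
  ]
}}

```text
clock: 5.95
position: [0.5747, -0.0947, 0.1684]
tool_rot: [-1.571, 0.0, -2.713]
force: [1.6, -0.8, 0.1]
grip_width: 0.0159
```

Run:
```python
from h import *
np.set_printoptions(precision=4,suppress=True)
f=grab('wrist','w5.png');a=grab('top');b=grab('side')
s=observe();print(s['position'],s['tool_rot'],s['force'],s['grip_width'])
W=cv2.resize(cv2.cvtColor(f['pixels'],cv2.COLOR_RGB2BGR)[0:300,0:400],(800,600))
cv2.imwrite('pics/c5.png',W)
```

```text
[ 0.5752 -0.0931  0.1684] [-1.5715  0.0009 -2.7079] [ 0.2355 -0.6683 -0.7358] 0.016307622151915866
```

View pics/c5.png

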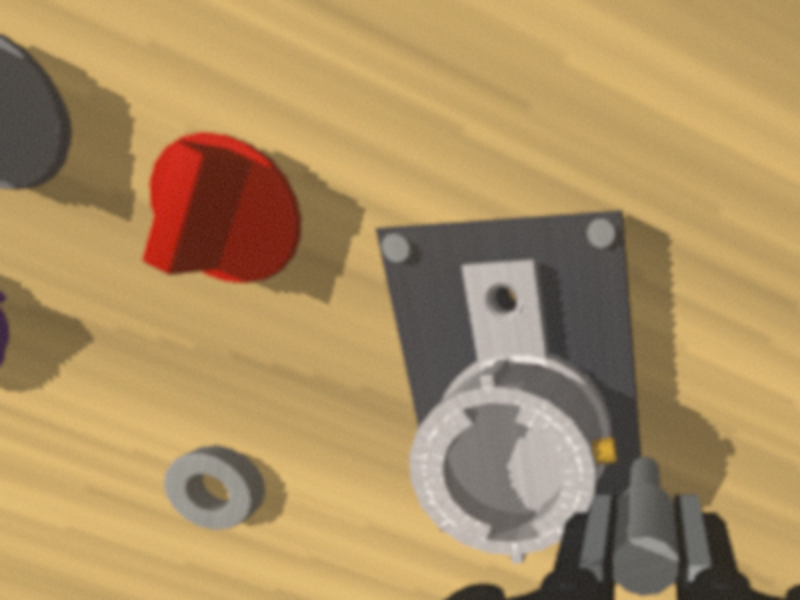

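The wrist view shows the pin held upright with its tip at about (322,232), the eye at (250.5,149), and the mouth's centre at about (251,235). The ear is clear.

Run:
```python
from h import *
np.set_printoptions(precision=4,suppress=True)
f=load('wrist');s=observe();p=s['position']
I=f['pixels'];
m=(I.max(2)<110)[130:170,232:268]; 
n,l,st,c=cv2.connectedComponentsWithStats(m.astype('uint8'),connectivity=4)
for i in range(1,n): 
  if st[i,4]>20: print(st[i]+np.array([232,130,0,0,0]),c[i]+[232,130])
eye=onz(f,250.5,149,.042); mo=onz(f,251.3,235,.087)
print('eye',eye,'mouth',mo,np.linalg.norm((eye-mo)[:2]),np.degrees(np.arctan2(*(eye-mo)[1::-1])))
print('tip exp',proj(f,[p[0],p[1],.1306]),'tip at z',onz(f,322.5,233.5,.1306),p)
for q in((487/2,383/2),(517/2,555/2)): print('rib',onz(f,*q,.085))
# rim outer contour ellipse
g=cv2.cvtColor(I,cv2.COLOR_RGB2GRAY)
print([onz(f,u/2,v/2,.087)[:2] for u,v in((411,470),(596,470),(503,388),(503,553))])
# plate top corners z .03
P=[onz(f,u/2,v/2,.03)[:2] for u,v in((377,229),(622,211))];print('front corners',P,np.linalg.norm(P[0]-P[1]), (P[0]+P[1])/2)
d=P[0]-P[1]; print('angle x',np.degrees(np.arctan2(d[1],d[0]))-90)
P0=(P[0]+P[1])/2; th=np.arctan2(d[1],d[0])-np.pi/2; e=np.array([np.cos(th),np.sin(th)]);print('from corners: eye',P0-.038*e,'axis',P0-.11*e)
```

```text
[245 143  13  13 127] [250.7638 149.2835]
[232 148   4  22  55] [232.9818 161.1455]
eye [ 0.5881 -0.0106  0.042 ] mouth [ 0.526  -0.0453  0.087 ] 0.07113539335150121 29.180935108045674
tip exp [321.7489 229.8017] tip at z [ 0.5727 -0.0948  0.1306] [ 0.5752 -0.0931  0.1684]
rib [ 0.5612 -0.025   0.085 ]
rib [ 0.485  -0.0668  0.085 ]
[array([ 0.5087, -0.0075]), array([ 0.5435, -0.0838]), array([ 0.5627, -0.0323]), array([ 0.4847, -0.0603])]
front corners [array([0.5917, 0.058 ]), array([ 0.649 , -0.0477])] 0.12031544828660429 [0.6204 0.0052]
angle x 28.47362606339641
from corners: eye [ 0.587 -0.013] axis [ 0.5237 -0.0473]
```

Request:
{"fn": "apply_moves", "kwargs": {
  "jaw": [-1, -1, -1, -1, -1],
  "translation": [
    [0.0068, 0.041, 0],
    [0.0135, 0.082, -0.01],
    [0.0135, 0.082, -0.045],
    [0.0135, 0.082, -0.073],
    [0.0135, 0.082, -0.073]
  ],
  "angular": [
    [0, 0, 0],
    [0, 0, 0],
    [0, 0, 0],
    [0, 0, 0],
    [0, 0, 0]
  ]
}}

```text
clock: 6.6
position: [0.5864, -0.0154, 0.0921]
tool_rot: [-1.572, -0.005, -2.713]
force: [-0.6, -0.3, -0.4]
grip_width: 0.0164
```

Run:
```python
from h import *
np.set_printoptions(precision=4,suppress=True)
f=grab('wrist','w6.png');b=grab('side')
s=observe();p=s['position'];print(p,s['tool_rot'],s['force'],s['grip_width'])
print(proj(f,p),proj(f,[p[0],p[1],.055]),proj(f,[.587,-.0122,.042]))
B=cv2.cvtColor(b['pixels'],cv2.COLOR_RGB2BGR); q=proj(b,[.587,-.0122,.042]);print(q);q=q.astype(int)
W=cv2.resize(cv2.cvtColor(f['pixels'],cv2.COLOR_RGB2BGR)[170:290,265:385],(500,500),interpolation=cv2.INTER_CUBIC)
S=cv2.resize(B[q[1]-45:q[1]+30,q[0]-22:q[0]+23],(300,500),interpolation=cv2.INTER_CUBIC)
cv2.imwrite('pics/c6.png',np.hstack([W,S]))
```

```text
[ 0.5884 -0.0154  0.0955] [-1.5706 -0.0005 -2.7141] [ 0.4511  0.8692 -0.4118] 0.016251869074435515
[325.1839 258.0775] [324.7758 229.1278] [320.0828 222.0312]
[318.0109 215.1597]
```

View pics/c6.png

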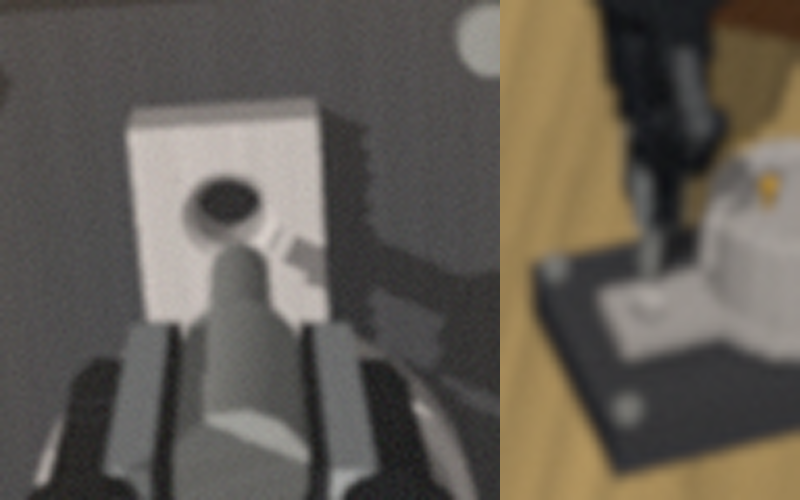

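Run:
```python
from h import *
np.set_printoptions(precision=4,suppress=True)
f=load('wrist');b=load('side');p=observe()['position'];print(p)
P=lambda x,y:(265+x/500*120,170+y/500*120)
for n,x,y,z in(('hole',223,213,.042),('tip',239,257,.0575),('tip lo',239,257,.0545),('tiptop',239,245,.0575),('shaft axis mid',241,285,.07),('earL',128,130,.042),('earR',320,120,.042)):print(n,onz(f,*P(x,y),z))
B=lambda x,y:(318-22+x*45/300,215-45+y*75/500)
print('side hole',onz(b,*B(150,303),.042),'side tip',[onz(b,*B(152,277),z) for z in(.0545,.0575)],'two tip',two(f,P(239,257),b,B(150,277)))
```

```text
[ 0.5884 -0.0154  0.0955]
hole [ 0.5872 -0.0108  0.042 ]
tip [ 0.5869 -0.0142  0.0575]
tip lo [ 0.5857 -0.0148  0.0545]
tiptop [ 0.589  -0.0133  0.0575]
shaft axis mid [ 0.5879 -0.0141  0.07  ]
earL [0.5948 0.0113 0.042 ]
earR [ 0.6108 -0.0192  0.042 ]
side hole [ 0.5854 -0.0112  0.042 ] side tip [array([ 0.5852, -0.0149,  0.0545]), array([ 0.5848, -0.0115,  0.0575])] two tip (array([ 0.5859, -0.0146,  0.0548]), np.float64(0.0003672006895376197))
```

Request:
{"fn": "apply_moves", "kwargs": {
  "jaw": [-1, -1, -1, -1, -1],
  "translation": [
    [0.0005, 0.0035, 0],
    [0.0005, 0.0035, -0.006],
    [0.0005, 0.0035, -0.012],
    [0.0005, 0.0035, -0.017],
    [0.0005, 0.0035, -0.02]
  ],
  "angular": [
    [0, 0, 0],
    [0, 0, 0],
    [0, 0, 0],
    [0, 0, 0],
    [0, 0, 0]
  ]
}}

```text
clock: 7.2
position: [0.5886, -0.011, 0.0744]
tool_rot: [-1.571, -0.001, -2.713]
force: [-0.3, 0.1, -0.3]
grip_width: 0.0164
```

Request:
{"fn": "apply_moves", "kwargs": {
  "jaw": [-1, -1, -1],
  "translation": [
    [0, 0, -0.003],
    [0, 0, -0.006],
    [0, 0, -0.006]
  ],
  "angular": [
    [0, 0, 0],
    [0, 0, 0],
    [0, 0, 0]
  ]
}}

```text
clock: 7.5
position: [0.5885, -0.0111, 0.0685]
tool_rot: [-1.571, -0.001, -2.713]
force: [-0.3, -0.8, -1.3]
grip_width: 0.0162
```

Request:
{"fn": "apply_moves", "kwargs": {
  "jaw": [-1, -1, -1, -1, -1],
  "translation": [
    [0, 0, -0.005],
    [0, 0, -0.01],
    [0, 0, -0.015],
    [0, 0, -0.018],
    [0, 0, -0.02]
  ],
  "angular": [
    [0, 0, 0],
    [0, 0, 0],
    [0, 0, 0],
    [0, 0, 0],
    [0, 0, 0]
  ]
}}

```text
clock: 8.0
position: [0.5886, -0.0111, 0.0486]
tool_rot: [-1.571, -0.001, -2.713]
force: [-4.2, -3.2, 2.8]
grip_width: 0.0162
```

Request:
{"fn": "apply_moves", "kwargs": {
  "jaw": [-1, -1, -1, -1],
  "translation": [
    [0, 0, -0.0015],
    [0, 0, -0.003],
    [0, 0, -0.0045],
    [0, 0, -0.0045]
  ],
  "angular": [
    [0, 0, 0],
    [0, 0, 0],
    [0, 0, 0],
    [0, 0, 0]
  ]
}}

```text
clock: 8.4
position: [0.5889, -0.0113, 0.0455]
tool_rot: [-1.57, 0.0, -2.713]
force: [-10.1, -5.2, 22.1]
grip_width: 0.0162
```

Request:
{"fn": "apply_moves", "kwargs": {
  "jaw": [-0.3, 0, 0, 0, 0],
  "translation": [
    [0, 0, 0.002],
    [0, 0, 0.002],
    [0, 0, 0.002],
    [0, 0, 0.03],
    [0, 0, 0.07]
  ],
  "angular": [
    [0, 0, 0],
    [0, 0, 0],
    [0, 0, 0],
    [0, 0, 0],
    [0, 0, 0]
  ]
}}

```text
clock: 8.9
position: [0.5877, -0.0106, 0.1135]
tool_rot: [-1.572, -0.003, -2.712]
force: [0.4, 0.0, 0.2]
grip_width: 0.0429
```

Request:
{"fn": "apply_moves", "kwargs": {
  "jaw": [0, 0, 0],
  "translation": [
    [-0.005, 0.025, 0.04],
    [-0.01, 0.05, 0.08],
    [-0.01, 0.05, 0.08]
  ],
  "angular": [
    [0, 0, 0],
    [0, 0, 0],
    [0, 0, 0]
  ]
}}

```text
clock: 9.2
position: [0.5806, 0.0434, 0.1995]
tool_rot: [-1.57, 0.008, -2.709]
force: [0.9, -0.4, -0.7]
grip_width: 0.0424
```

Run:
```python
from h import *
np.set_printoptions(precision=4,suppress=True)
f=grab('wrist','w7.png');b=grab('side')
s=observe();p=s['position'];print(p,s['tool_rot'],s['force'],s['grip_width'])
B=cv2.cvtColor(b['pixels'],cv2.COLOR_RGB2BGR); q=np.array([318,215])
W=cv2.resize(cv2.cvtColor(f['pixels'],cv2.COLOR_RGB2BGR)[40:300,90:410],(560,455),interpolation=cv2.INTER_CUBIC)
S=cv2.resize(B[170:235,296:330],(238,455),interpolation=cv2.INTER_CUBIC)
cv2.imwrite('pics/c7.png',np.hstack([W,S]))
print('lid proj',proj(f,[.563,.245,.051]), 'eye',proj(f,[.587,-.011,.072]))
```

```text
[0.5792 0.0398 0.1952] [-1.5704  0.0018 -2.7116] [ 0.39   -0.546   0.5927] 0.042618805460968585
lid proj [138.0827 126.0795] eye [372.435  211.1136]
```

View pics/c7.png

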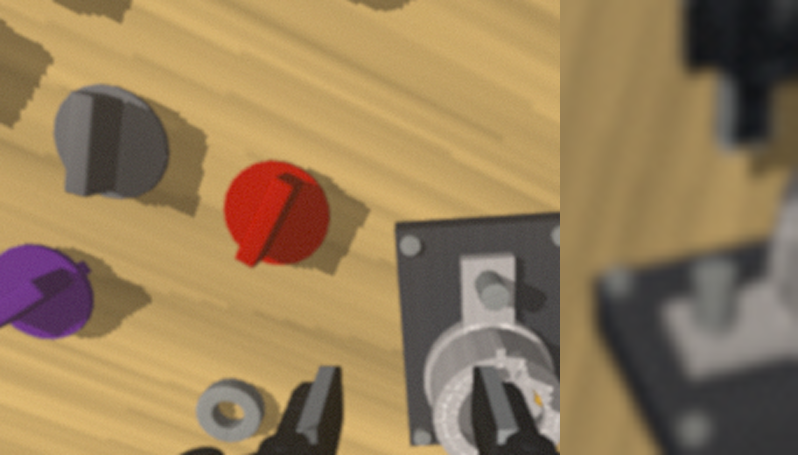

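The wrist and side views show the pin standing in the ear with its shoulder down on it. The stop came at TCP z = 0.0455 with 22 N, against 0.0458 expected. The grey lid is at about (150,120) in the wrist frame. I'm moving above it.

Request:
{"fn": "apply_moves", "kwargs": {
  "jaw": [1, 1, 1, 1, 1],
  "translation": [
    [-0.01, 0.045, 0.015],
    [-0.02, 0.09, 0.03],
    [-0.03, 0.135, 0.04],
    [-0.04, 0.18, 0.045],
    [-0.045, 0.195, 0.045]
  ],
  "angular": [
    [0, 0, -7],
    [0, 0, -14],
    [0, 0, -21],
    [0, 0, -28],
    [0, 0, -28]
  ]
}}

```text
clock: 9.8
position: [0.5324, 0.2385, 0.2388]
tool_rot: [-1.572, -0.001, 3.081]
force: [0.3, -0.3, -0.4]
grip_width: 0.0854
```

Request:
{"fn": "apply_moves", "kwargs": {
  "jaw": [1, 1],
  "translation": [
    [0, 0, 0],
    [0, 0, 0]
  ],
  "angular": [
    [0, 0, 0],
    [0, 0, 0]
  ]
}}

```text
clock: 10.0
position: [0.5339, 0.2328, 0.2384]
tool_rot: [-1.569, -0.001, 3.082]
force: [0.2, 0.1, -0.5]
grip_width: 0.0853
```

Run:
```python
from h import *
np.set_printoptions(precision=4,suppress=True)
f=grab('wrist','w8.png');s=observe();p=s['position'];print(p,s['tool_rot'],s['grip_width'])
u,v=proj(f,[.563,.245,.03]).astype(int);print(u,v)
I=f['pixels'].astype(int)
sat=I.max(2)-I.min(2)
m=((sat<22)&(I.max(2)>40)).astype('uint8'); m[:v-60]=0;m[v+60:]=0;m[:,:u-60]=0;m[:,u+60:]=0
n,l,st,c=cv2.connectedComponentsWithStats(m)
for i in range(1,n):
  if st[i,4]>100: print(st[i],c[i],np.percentile(I[l==i].mean(1),[5,25,50,75,95]))
i=1+np.argmax(st[1:,4]);np.save('lidmask.npy',l==i)
x,y,w,h=st[i,:4]; g=I.mean(2)
for r in range(y-2,y+h+2,5): print(r,x-2,' '.join('%3d'%t for t in g[r,x-2:x+w+2:2]))
```

```text
[0.5342 0.2322 0.2386] [-1.5694 -0.0009  3.0807] 0.0854673337612661
311 154
[ 283  125   53   55 2210] [309.091  151.1968] [ 71.3333  76.     105.5    109.     112.3333]
123 281 158 159 159 158 157 159 159 159 160 162 158 146 145 148 145 145 147 142 143 144 143 142 144 143 155 158 161 158 158
128 281 156 157 158 160 156 159 144 123 111 110 108 108 104  96 103  87  85  86  80  85  79  88  99 107 105 105 102 101 103
133 281 167 169 164 158 126 110 110 107 106 107 110 111 110  99  64  74  77  76  77  77  75  75  76  78  89 100  98 102 101
138 281 157 152 130 109 109 109 112 110 109 110 110 109 106 107  81  64  79  77  75  76  76  73  73  75  74  80  89 100 104
143 281 147 132 109 109 109 113 108 110 108 107 111 113 112 110 100  66  72  76  72  78  78  74  74  73  78  76  76  88 102
148 281 147 116 108 109 108 109 110 111 108 109 109 111 109 108 109  84  66  74  75  79  79  76  76  75  78  79  78  81  99
153 281 147 115 110 110 106 108 107 110 107 107 108 113 110 108 109 101  73  71  74  76  71  74  75  74  73  75  74  73 101
158 281 157 138 109 106 109 109 108 109 109 108 109 112 112 108 110 104  89  62  74  74  78  76  72  76  72  77  77  82 101
163 281 150 146 124 110 109 108 108 105 110 107 107 108 111 109 107 108 100  73  66  71  72  70  76  76  76  77  81  95  94
168 281 149 146 148 138 117 110 107 107 105 108 106 109 107 110 110 107 106  95  64  74  74  72  76  76  75  84  94  92  90
173 281 138 136 133 137 136 134 120 111 110 107 107 104 106 105 108 108 108 103  77  71  78  80  82  90 100 110 123 137 138
178 281 134 132 137 135 137 133 136 137 139 136 135 129 122 115 109 107 101 106 108 136 146 143 144 147 144 144 145 148 146
```

Run:
```python
from h import *
np.set_printoptions(precision=4,suppress=True)
f=load('wrist');I=f['pixels'].astype(int);g=cv2.GaussianBlur(I.mean(2).astype('float32'),(3,3),0)
P=[]
for r in range(134,175):
  row=g[r,303:324]; k=np.where(row<90)[0]
  k=k[0]; P.append((303+k-(90-row[k])/(row[k-1]-row[k]),r))
W=np.array([onz(f,*q,.051)[:2] for q in P]);vx,vy,x0,y0=cv2.fitLine(W.astype('float32'),cv2.DIST_HUBER,0,.01,.01).ravel()
if vx<0:vx,vy=-vx,-vy
print('right edge',x0,y0,'ang',np.degrees(np.arctan2(vy,vx)),'resid',np.std((W-[x0,y0])@[-vy,vx]))
# flange: mask ellipse rows at z=.019, using left/right extremes
m=np.load('lidmask.npy').astype('uint8');cs,_=cv2.findContours(m,0,1);q=max(cs,key=len)[:,0].astype(float)
F=np.array([onz(f,*t,.019)[:2] for t in q]);
(c,r)=cv2.minEnclosingCircle(F.astype('float32'));print('encl',c,r)
from scipy.optimize import least_squares
s=least_squares(lambda z:np.hypot(*(F-z[:2]).T)-z[2],[c[0],c[1],.036],loss='cauchy',f_scale=.0007).x;print('circle',s)
n=np.array([-vy,vx]); print('centre offset left of right edge (exp .007):',(s[:2]-[x0,y0])@n)
# ends of bar bottom: along centre line brightness
for t in np.arange(-.036,.037,.003):
  X=s[:2]+t*np.array([vx,vy]); u,v=proj(f,[*X,.051]); print('%.3f:%d'%(t,g[int(round(v)),int(round(u))]),end=' ')
```

```text
right edge 0.56468445 0.24340853 ang 8.115273 resid 5.471026559824463e-05
encl (0.5638608932495117, 0.2484205961227417) 0.035777609795331955
circle [0.5647 0.2488 0.034 ]
centre offset left of right edge (exp .007): 0.005312915616371179
-0.036:147 -0.033:145 -0.030:126 -0.027:104 -0.024:106 -0.021:108 -0.018:107 -0.015:107 -0.012:106 -0.009:106 -0.006:107 -0.003:108 0.000:108 0.003:109 0.006:108 0.009:110 0.012:110 0.015:110 0.018:110 0.021:110 0.024:111 0.027:109 0.030:88 0.033:106 0.036:129
```

Request:
{"fn": "apply_moves", "kwargs": {
  "jaw": [0.3, 0.3, 0.3, 0.3, 0.3],
  "translation": [
    [0.015, 0.009, -0.03],
    [0.03, 0.0173, -0.07],
    [0.03, 0.0173, -0.11],
    [0.03, 0.0173, -0.15],
    [0.03, 0.0173, -0.15]
  ],
  "angular": [
    [0, 0, 6],
    [0, 0, 11.6],
    [0, 0, 11.6],
    [0, 0, 11.6],
    [0, 0, 11.6]
  ]
}}

```text
clock: 10.55
position: [0.5618, 0.2481, 0.0846]
tool_rot: [-1.568, -0.008, -3.001]
force: [-0.3, -0.6, -0.2]
grip_width: 0.0557
```

Run:
```python
from h import *
np.set_printoptions(precision=4,suppress=True)
f=grab('wrist','w9.png');s=observe();p=s['position'];print(p,s['tool_rot'],s['grip_width'],s['force'])
I=f['pixels'].astype(int);g=cv2.GaussianBlur(I.mean(2).astype('float32'),(3,3),0)
for X in([.5637,.2503,.051],[.5637-.0297,.2503-.0042,.051],[.5637+.0297,.2503+.0042,.051]): print(proj(f,X))
u,v=proj(f,[.5637,.2503,.051]).astype(int)
for r in range(v-60,v+61,8): print(r,u-66,' '.join('%3d'%t for t in g[r,u-66:u+67:4]))
```

```text
[0.5632 0.2492 0.0878] [-1.5689 -0.0041 -3.0006] 0.055382098418261576 [0.186  0.2637 2.1992]
[320.6077 230.2519]
[320.6939 266.823 ]
[320.5121 189.7265]
170 254 118 147 180 180 179 179 178 177 176 176 175 174 174 169 145 126 114 107 109 101 101 113 131 140 152 164 169 174 173 174 174 175 175 175
178 254 138 171 172 173 169 168 171 173 176 176 163 119 118 118 118 111  93  97  93 103 101 104 112 109 101 115 115 114 121 148 151 167 170 170
186 254 154 160 161 161 160 160 161 159 152 118 117 117 117 118 116  91  75  74  73  71  80  80  81  79  82  79  96 112 111 111 112 111 118 170
194 254 167 167 167 166 165 166 165 150 116 117 117 116 117 116 115 119 118 117 115 108  77  80  80  79  79  80  80  85 108 108 110 109 109 158
202 254 169 171 170 170 170 170 168 119 116 117 116 116 117 115 116 117 118 116 115 108  77  79  78  79  78  79  79  79 102 111 110 110 120 167
210 254 165 165 166 166 167 169 162 116 116 116 116 117 116 116 114 119 118 117 114 106  76  78  78  78  78  79  78  79  97 111 110 110 113 165
218 254 161 162 162 161 162 162 160 117 116 115 115 115 116 115 114 118 117 116 113
[... 656 characters left out ...]
  73  40 131 164 163 163 163 162 161 161 162 160 133 115 114 112 104 152 160 160 159 158 158 159 158 159 142  40  61  96  98
266 254  89  98  87  40  39 113 164 163 163 161 163 162 161 162 163 160 147 151 151 152 165 164 164 164 163 163 163 162 162 131  38  41  77  96
274 254  96  95  43  40  40  94 163 164 165 165 165 165 165 164 163 162 162 161 160 161 160 160 161 161 161 160 161 160 162 113  38  39  43  89
282 254  96  52  37  38  37 106 165 164 161 162 159 159 158 158 158 156 158 157 158 158 159 159 160 161 161 161 161 161 161 128  39  42  40  47
290 254  90  38  36  34  42 155 161 126 119 110 107 106 110 111 123 125 160 164 165 165 164 164 164 163 163 162 159 159 157 155  50  39  37  40
```

Request:
{"fn": "apply_moves", "kwargs": {
  "jaw": [0.3, 0.3, 0.3, 0.3, 0],
  "translation": [
    [0.001, 0, -0.03],
    [0.001, 0, -0.055],
    [0.001, 0, -0.067],
    [0.001, 0, -0.067],
    [0.001, 0, -0.067]
  ],
  "angular": [
    [0, 0, 0],
    [0, 0, 0],
    [0, 0, 0],
    [0, 0, 0],
    [0, 0, 0]
  ]
}}

```text
clock: 11.1
position: [0.5658, 0.2515, 0.0242]
tool_rot: [-1.571, 0.002, -3.0]
force: [0.2, -0.1, -0.2]
grip_width: 0.0431
```

Request:
{"fn": "apply_moves", "kwargs": {
  "jaw": [-0.3, -0.6, -1, -1, -1],
  "translation": [
    [0, 0, 0],
    [0, 0, 0],
    [0, 0, 0],
    [0, 0, 0],
    [0, 0, 0]
  ],
  "angular": [
    [0, 0, 0],
    [0, 0, 0],
    [0, 0, 0],
    [0, 0, 0],
    [0, 0, 0]
  ],
  "newtons": 60
}}

```text
clock: 11.6
position: [0.5654, 0.2514, 0.0237]
tool_rot: [-1.571, 0.001, -2.999]
force: [-1.5, -2.0, 11.8]
grip_width: 0.0131
```

Request:
{"fn": "apply_moves", "kwargs": {
  "jaw": [-1, -1, -1],
  "translation": [
    [0, 0, 0],
    [0, 0, 0],
    [0, 0, 0.001]
  ],
  "angular": [
    [0, 0, 0],
    [0, 0, 0],
    [0, 0, 0]
  ]
}}

```text
clock: 11.9
position: [0.5651, 0.2515, 0.0242]
tool_rot: [-1.571, 0.001, -2.999]
force: [0.3, -0.5, -0.9]
grip_width: 0.013
```

Request:
{"fn": "apply_moves", "kwargs": {
  "jaw": [-1, -1, -1, -1, -1],
  "translation": [
    [0, 0, 0.03],
    [0, 0, 0.07],
    [-0.002, -0.02, 0.11],
    [-0.008, -0.065, 0.12],
    [-0.014, -0.11, 0.12]
  ],
  "angular": [
    [0, 0, 0],
    [0, 0, 0],
    [0, 0, 5],
    [0, 0, 10],
    [0, 0, 15]
  ]
}}

```text
clock: 12.4
position: [0.5514, 0.141, 0.1458]
tool_rot: [-1.57, 0.004, -2.732]
force: [0.6, -1.2, -2.1]
grip_width: 0.0125
```

Request:
{"fn": "apply_moves", "kwargs": {
  "jaw": [-1, -1, -1, -1, -1],
  "translation": [
    [-0.006, -0.045, 0],
    [-0.012, -0.09, 0],
    [-0.018, -0.135, 0],
    [-0.022, -0.165, 0],
    [-0.026, -0.1877, 0]
  ],
  "angular": [
    [0, 0, 5.7],
    [0, 0, 5.7],
    [0, 0, 5.7],
    [0, 0, 5.7],
    [0, 0, 5.7]
  ]
}}

```text
clock: 12.9
position: [0.5243, -0.0488, 0.1438]
tool_rot: [-1.57, -0.0, -2.64]
force: [0.1, -0.0, -2.1]
grip_width: 0.0131
```

Request:
{"fn": "apply_moves", "kwargs": {
  "jaw": [-1, -1],
  "translation": [
    [0, 0, 0],
    [0, 0, 0]
  ],
  "angular": [
    [0, 0, 0],
    [0, 0, 0]
  ]
}}

```text
clock: 13.1
position: [0.5249, -0.0463, 0.1437]
tool_rot: [-1.571, 0.0, -2.639]
force: [0.1, 1.3, -1.5]
grip_width: 0.0131
```

Run:
```python
from h import *
np.set_printoptions(precision=4,suppress=True)
f=grab('wrist','w10.png');a=grab('top');b=grab('side');s=observe();p=s['position'];print(p,s['tool_rot'],s['grip_width'],s['force'])
I=cv2.cvtColor(f['pixels'],cv2.COLOR_RGB2BGR);B=cv2.cvtColor(b['pixels'],cv2.COLOR_RGB2BGR)
q=proj(b,[.525,-.0465,.1]).astype(int);print(q)
W=cv2.resize(I[110:290,220:420],(500,450),interpolation=cv2.INTER_CUBIC)
S=cv2.resize(B[q[1]-35:q[1]+40,q[0]-25:q[0]+25],(300,450),interpolation=cv2.INTER_CUBIC)
cv2.imwrite('pics/c8.png',np.hstack([W,S]))
```

```text
[ 0.525  -0.0452  0.1436] [-1.571   0.0004 -2.6363] 0.012885353938291322 [-0.8747  0.7955 -1.052 ]
[340 195]
```

Run:
```python
from h import *
np.set_printoptions(precision=4,suppress=True)
f=load('wrist');s=observe();p=s['position'];yaw=s['tool_rot'][2]+np.pi
e=np.array([np.cos(yaw),np.sin(yaw),0]);n=np.array([-e[1],e[0],0]);zt=p[2]-.0237
g=f['pixels'].astype(int).mean(2)
X=lambda a,b,z:np.array([p[0],p[1],0])+a*e+b*n+[0,0,z]
print('bar end',proj(f,X(.03,0,zt+.051)),'flange front',proj(f,X(.036,0,zt+.019)),proj(f,X(.036,0,zt+.013)),'flange L/R',proj(f,X(0,.036,zt+.019)),proj(f,X(0,-.036,zt+.019)))
r0=int(proj(f,X(.036,0,zt+.019))[1])
for r in range(r0-30,r0+45,3): print(r,' '.join('%3d'%t for t in g[r,250:396:5]))
```

```text
bar end [321.8844 229.7205] flange front [321.99   196.9229] [322.0117 193.8598] flange L/R [263.6242 252.8924] [380.7798 252.6664]
166 158 156 101  80  79  83  76  80 142 186 164 148 135 138 188 181  99  95  98 138 189 104  79  77  77  77  78  83 107 107
169 159 157 107  80  83  79  79  88 190 157 148 148 137 137 179 177 102 108 102  98 128 185  61  79  79  76  80  85 107 106
172 157 156 114  79  80  81  81 159 184 144 146 155 166 186 187 191 183 163 134  95 100 146 133  69  73  78  76  86 106 108
175 157 155 118  85  83  82  84 187 158 148 169 188 188 193 183 185 191 185 192 146  97  96 144  57  75  73  78  90 109 109
178 152 151 127  84  79  83 126 172 150 175 190 187 186 191 182 194 194 184 193 189 162  96 115  83  68  76  76  91 110 108
181 147 152 132  78  80  83 177 154 179 186 190 190 156 138 122 125 140 164 193 189 185 166  95 110  53  73  77  92 103 107
184 143 147 126  81  76  83 186 164 187 192 193 182 121 119 123 122 122 120 179 221 182 189 119 119  55  59  68  96 104 102
187 145 143 131  81  81  98 176 191 185 217 188 191 116 119 118 126 121 157 188 193 199 183 186 113 
[... 1431 characters left out ...]
 112 109  92  79  82  79  76  65  74  75  71  77 107 109  93 104  59 111 110 107
226 155 153 151  84 128 113 113 115 111 108 111 113  89  81  81  79  76  63  76  77  79  76  79 106 111  85  63 107 110 110
229 165 156 153  87 101 111 110 111 110 111 114 114  89  81  77  79  79  65  73  75  71  74  74  71 101  65  66 106 103 108
232 161 164 159  91 115 114 111 114 109 113 109 109  90  84  88  84  85  65  75  75  73  72  74  72  75  83  68 100 102 106
235 161 166 161  95 111 113 110 114 115 113 114 114 114 111 111 107 107  83  74  75  72  74  72  74  75  96  74 100  99 102
238 167 163 164 104 115 111 110 113 111 114 112 112 113 110 108 112 107  85  71  74  73  76  73  75  76 107  79  98 102 105
```

Run:
```python
from h import *
np.set_printoptions(precision=4,suppress=True)
f=load('wrist');s=observe();p=s['position'];yaw=s['tool_rot'][2]+np.pi
e=np.array([np.cos(yaw),np.sin(yaw)]);n=np.array([-e[1],e[0]])
g=cv2.GaussianBlur(f['pixels'].astype('float32').mean(2),(3,3),0)
for c in(315,318,321,324,327): print(c,g[166:208,c].astype(int))
for r in(184,186,188,190): print(r,g[r,300:342].astype(int))
for nm,v,z,R in(('slot end',181,.087,.0345),('rim outer',171.5,.087,.0415),('flange',200.5,.1389,.036)):
  X=onz(f,322,v,z)[:2]-R*e; print(nm,X,(X-p[:2])@e,(X-p[:2])@n)
```

```text
315 [137 137 137 139 149 167 183 190 192 192 192 191 190 184 167 142 124 119
 119 120 120 120 120 119 119 119 119 120 120 120 119 114 104  93  91 100
 110 113 113 112 112 111]
318 [144 143 142 146 157 172 182 186 186 187 188 188 185 174 154 134 124 121
 122 121 121 122 121 121 121 121 120 121 122 122 119 111  99  90  94 104
 111 112 111 111 111 111]
321 [192 190 188 187 188 189 187 184 184 186 189 192 187 170 146 128 123 123
 123 124 124 123 123 123 122 122 123 123 123 122 119 110  97  91  97 107
 111 111 111 111 111 111]
324 [188 185 183 184 189 192 189 186 186 189 197 205 200 179 150 130 124 124
 124 123 123 124 124 124 125 124 123 123 124 124 120 111  97  89  94 105
 111 112 112 112 112 112]
327 [126 125 124 130 147 169 182 186 186 187 187 187 184 173 153 133 123 121
 121 121 121 121 121 121 121 120 120 119 119 120 118 110  97  86  87  99
 109 112 112 112 112 112]
184 [193 198 201 200 194 182 161 136 120 117 119 120 120 120 119 119 120 121
 122 122 122 123 124 124 124 122 121 121 120 120 121 122 122 122 122 122
 123 132 146 164 183 197]
186 [188 190 192 192 191 187 177 159 137 122 117 119 121 121 120 120 121 121
 121 122 122 124 125 124 123 123 122 121 121 120 121 121 123 126 132 137
 140 149 165 177 184 187]
188 [190 190 189 190 192 192 188 179 164 144 126 118 119 120 120 120 121 121
 121 121 122 123 124 125 124 122 121 121 121 120 121 123 128 140 155 163
 165 170 179 185 187 189]
190 [198 197 192 190 191 192 191 187 180 164 142 125 120 120 119 119 121 122
 121 121 122 122 123 124 125 122 120 121 121 120 121 123 131 148 165 173
 176 180 185 187 188 190]
slot end [ 0.5229 -0.0462] -0.0023591162679779468 0.00011590344946397062
rim outer [ 0.5232 -0.0461] -0.002078862868490088 9.287845752068571e-05
flange [ 0.5232 -0.0462] -0.002140990463035134 9.61864539211733e-07
```

The lid and housing centres agree to within 0.3 mm in the wrist view, both about 2.2 mm behind the TCP. I'm descending.

Request:
{"fn": "apply_moves", "kwargs": {
  "jaw": [-1, -1, -1, -1, -1],
  "translation": [
    [0, 0, -0.015],
    [0, 0, -0.027],
    [0, 0, -0.031],
    [0, 0, -0.035],
    [0, 0, -0.037]
  ],
  "angular": [
    [0, 0, 0],
    [0, 0, 0],
    [0, 0, 0],
    [0, 0, 0],
    [0, 0, 0]
  ]
}}

```text
clock: 13.75
position: [0.5249, -0.0461, 0.1063]
tool_rot: [-1.571, -0.0, -2.638]
force: [-0.7, 0.5, -1.1]
grip_width: 0.0127
```

Request:
{"fn": "apply_moves", "kwargs": {
  "jaw": [-1, -1, -1, -1, -1],
  "translation": [
    [0, 0, -0.002],
    [0, 0, -0.004],
    [0, 0, -0.006],
    [0, 0, -0.008],
    [0, 0, -0.0085]
  ],
  "angular": [
    [0, 0, 0],
    [0, 0, 0],
    [0, 0, 0],
    [0, 0, 0],
    [0, 0, 0]
  ]
}}

```text
clock: 14.25
position: [0.5248, -0.0463, 0.0978]
tool_rot: [-1.571, -0.0, -2.638]
force: [0.1, 0.5, -0.9]
grip_width: 0.0132
```

Request:
{"fn": "apply_moves", "kwargs": {
  "jaw": [-1, -1, -1],
  "translation": [
    [0, 0, -0.0007],
    [0, 0, -0.0014],
    [0, 0, -0.0014]
  ],
  "angular": [
    [0, 0, 0],
    [0, 0, 0],
    [0, 0, 0]
  ]
}}

```text
clock: 14.55
position: [0.5248, -0.0464, 0.0976]
tool_rot: [-1.57, 0.0, -2.638]
force: [-8.8, 0.5, 23.5]
grip_width: 0.0127
```

Request:
{"fn": "apply_moves", "kwargs": {
  "jaw": [-1, -1, -1, -1, -1],
  "translation": [
    [0, 0, 0.0013],
    [0, 0, 0.0013],
    [0, 0, 0.0013],
    [0, 0, 0.0013],
    [0, 0, 0.0013]
  ],
  "angular": [
    [0, 0, 0],
    [0, 0, -4],
    [0, 0, -8],
    [0, 0, -12],
    [0, 0, -16]
  ]
}}

```text
clock: 15.05
position: [0.5249, -0.0463, 0.0979]
tool_rot: [-1.571, 0.0, -2.92]
force: [-0.0, -0.5, -1.5]
grip_width: 0.0128
```

Request:
{"fn": "apply_moves", "kwargs": {
  "jaw": [-1, -1, -1, -1, -1],
  "translation": [
    [0, 0, 0],
    [0, 0, 0],
    [0, 0, 0],
    [0, 0, 0],
    [0, 0, 0]
  ],
  "angular": [
    [0, 0, -3],
    [0, 0, -6],
    [0, 0, -9],
    [0, 0, -12],
    [0, 0, -14]
  ]
}}

```text
clock: 15.55
position: [0.5249, -0.0463, 0.0979]
tool_rot: [-1.571, 0.0, 3.12]
force: [-0.3, 0.5, -1.5]
grip_width: 0.0129
```

Run:
```python
from h import *
s=observe();print(s['position'],s['tool_rot'],s['force'],s['moment'],s['grip_width'])
```

```text
[ 0.52486204 -0.04625069  0.0978787 ] [-1.57083722e+00  1.63533930e-05  3.11984060e+00] [-0.33209917  0.50912297 -1.46467592] [ 0.01649227 -0.00259564  0.00947828] 0.012883347245445343
```

Request:
{"fn": "apply_moves", "kwargs": {
  "jaw": [-1, -1, -1, -1, -1],
  "translation": [
    [0, 0, 0],
    [0, 0, 0],
    [0, 0, 0],
    [0, 0, 0],
    [0, 0, -0.0004]
  ],
  "angular": [
    [0, 0, -4],
    [0, 0, -8],
    [0, 0, -12],
    [0, 0, -15],
    [0, 0, -15]
  ]
}}

```text
clock: 16.05
position: [0.5249, -0.0462, 0.0977]
tool_rot: [-1.571, 0.0, 2.859]
force: [-3.9, 0.5, 13.5]
grip_width: 0.0127
```

Request:
{"fn": "apply_moves", "kwargs": {
  "jaw": [-1, -1, -1],
  "translation": [
    [0, 0, 0],
    [0, 0, 0],
    [0, 0, 0]
  ],
  "angular": [
    [0, 0, 0],
    [0, 0, 0],
    [0, 0, 0]
  ]
}}

```text
clock: 16.35
position: [0.5249, -0.0463, 0.0977]
tool_rot: [-1.571, 0.0, 2.861]
force: [-2.0, 1.1, 5.7]
grip_width: 0.0131
```

Run:
```python
from h import *
np.set_printoptions(precision=4,suppress=True)
f=grab('wrist');a=grab('top');b=grab('side');s=observe();print(s['position'],s['tool_rot'],s['force'],s['moment'],s['grip_width'])
print('turn',np.degrees(-2.638-(s['tool_rot'][2]-2*np.pi if s['tool_rot'][2]>0 else s['tool_rot'][2])))
c=lambda f:cv2.cvtColor(f['pixels'],cv2.COLOR_RGB2BGR)
W=cv2.resize(c(f)[80:300,200:480],(500,393));S=cv2.resize(c(b)[160:240,296:366],(300,343),interpolation=cv2.INTER_CUBIC)
S=cv2.copyMakeBorder(S,0,50,0,0,cv2.BORDER_CONSTANT);T=cv2.resize(c(a)[120:270,160:480],(800,375-180))
cv2.imwrite('pics/c9.png',np.vstack([np.hstack([W,S]),T]))
```

```text
[ 0.525  -0.0463  0.0977] [-1.571   0.0002  2.861 ] [-2.2582  0.7252  6.0287] [ 0.1858  0.3466 -0.009 ] 0.012666883875817082
turn 44.92953283361273
```

View pics/c9.png

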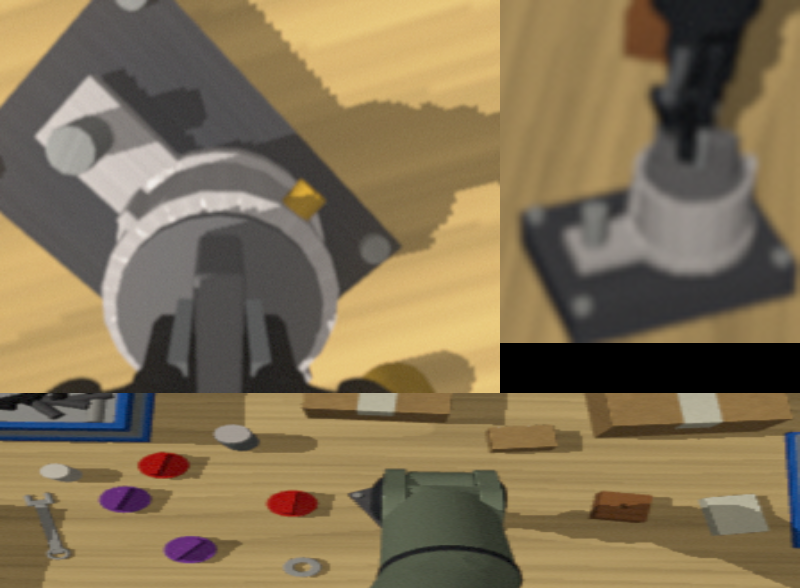

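The last picture shows the lid flat on the rim and gripped, turned about 45° from the ear. The pin's head sits on the ear at wrist (70,148), and the surrounding stock that shows is where it was (the arm hides the bush in the top view). I'm handing in.

```bash
python3 -c "
from workcell import workorder;print(workorder.job_done())"
```

```text
the job is handed in; nothing more can be done
None
```

The job is handed in at about 16.5 s of the 72 s allowed. The pin is home in the ear, and the lid is seated, turned 44.9° clockwise and still gripped.

- **Pin:** It met its stop at TCP z = 0.0455 with 22 N, against about 0.0458 expected. The wrist and side views then showed its shoulder on the ear, and the last picture shows it still there.
- **Lid:** It met the rim at TCP z = 0.0976–0.0977, as predicted. The turn was smooth, with almost no force or moment. At the end it was pressed down with about 6 N and held at a 13 mm opening.
- **Lock:** I could not read it directly. The turn stops well short of the 64° where a lug first meets the nose, and nothing resisted the turn.

**What disagreed or went unchecked:**
- **Missed first grasp:** The first grip on the pin closed over the top of its head, peaking at 57 N at the readings I had. The images put the shut fingertips about 2 mm behind the reported TCP, not 19 mm ahead of it. The pin stayed upright in its block, and I regripped about 20 mm deeper.
- **Camera offsets:** The top and wrist cameras differed by up to about 4 mm in position. I relied on the wrist view for the fits.
- **Hidden stock:** In the final top view the arm covers the brass bush. I did not check it again, but no move went near it.

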